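Unlatch and open the drop-front tool chest

TASK

Open the tool chest on the jeweller's bench: lift the steel latch lever on its top up and right over backwards, past centre, so that the hook comes off its catch and the lever stays lying back; then fold the chest's wooden front down until it lies flat in front of the chest. Leave the other things on the chest and the bench where they are.

Things in the scene. Friction and masses are not known exactly. Their poses are not given: they have to be found in the camera images.
- chest: Wooden drop-front tool chest, 160 mm deep (x), 280 wide (y), 170 high, heavy: it does not move. Origin at the centre of its underside, z up; its front looks along its own -x, roughly to the robot. The front board covers x -0.080 to -0.092 and stands 14 mm above the flat top (edge at z 0.184). The draw latch lies on the top, within 30 mm of y = 0. The bench before it is clear for the front.
- latch_lever (a joint): Latch lever, a bent steel plate 32 mm wide, 3 thick, 101 long; angle about a level pivot along the chest's y. 0 = shut, lying forward and level over the hook. Grows as its end is lifted and swung back over the chest; 2.75 = stop, lying back. Up to 0.42 (dead centre) the hook's pull holds it shut (3 N at the end lifts it); past that the pull helps until 1.2, where the hook is slack.
- lever_end (a point): Middle of the lever's free end, curled slightly up; it moves with the lever. Shut, it is at chest x -0.132, z 0.218 and sticks out 40 mm beyond the front board with nothing under it.
- lever_pivot (a point): Middle of the lever's pivot axis: chest x -0.035, y 0, z 0.188. From about 1.9 rad on, the lever carries the hook up with it. From about 1.7 rad it falls on back slowly (1 to 3 s) to its stop by its own weight and stays there. Left between 0.5 and 1.4 rad it stops there or moves on a little.
- hook_bar (a point): Middle of the hook's cross bar, 6 mm thick. The hook is a U of steel wire, 45 mm wide and 73 long, hinged on the lever's tail behind the pivot and running forward on both sides under the lever. Shut, the bar sits before the catch (chest x -0.097, z 0.194). With the lever fully back the hook is tilted up, the bar some 40 mm above the catch.
- catch (a point): Seat of the hook's bar on the catch, a dark steel lug 28 mm wide on the middle of the front board's top edge, its top at z 0.202 when shut, with a small shelf before it. It moves with the front board. While the hook is on it the front cannot open.
- front (a joint): Front board, 172 mm high, 280 wide, 12 thick; angle about the hinge along its foot. 0 = upright, shut; 1.571 = folded down towards the robot, level, its outer face 12 mm above the bench, its inner face up at z 0.024. A stiff hinge: it stays where it is left and needs about 3 to 5 N at its top edge. Its top edge can be pushed forward from behind, where it stands above the chest's top.
- front_hinge (a point): The front board's hinge axis, at its middle: the lower outer edge of the board (chest x = -0.092, y = 0, z = 0.012).
- front_edge (a point): Middle of the front board's top edge (half way through its thickness).
- jar: small clear jar with a metal lid, 52 mm across and 55 mm tall, standing on the chest's top at its far corner on the chest's -y side (chest frame x 0.035 to 0.05, y -0.115 to -0.10); origin at the centre of its underside
- hammer: jeweller's hammer, wooden handle, 250 mm long, lying on the bench beside the chest (chest frame y about 0.24); origin under its middle
- bench_block: polished steel bench block 75 x 75 x 22 mm, on the bench beside the chest (chest frame y about -0.23); origin at the centre of its underside
- mandrel: tapered steel ring mandrel, 290 mm long, up to 25 mm thick, lying near the robot's base on its left; origin under its middle
- screwdriver: screwdriver with a blue handle, 200 mm long, lying on the bench on the robot's right; origin under its middle
- tin: flat stainless box with lid, 106 x 176 x 38 mm, on the bench on the robot's right; origin at the centre of its underside
- tool_pot: green glass of 70 mm across and 90 mm high with files standing in it up to 170 mm, on the bench on the robot's left; origin at the centre of its underside
- vice: small drill-press vice, 130 x 66 x 62 mm, on the bench on the robot's left; origin under its middle

How it is judged:
On the way:
1. the lever is thrown over backwards and the hook stands clear above its catch, the front still upright (value of joint latch_lever above 2.3 rad and distance between hook_bar and catch above 0.02 m and value of joint front below 0.3 rad), for 0.2 s.
At the end, for the whole second after the job is handed in: The front board lies folded down flat (joint front above 1.5 rad of 1.571) and at rest, and the latch lever lies back (above 2.3 rad of 2.75) at rest, hook off its catch (value of joint front above 1.5 rad and value of joint latch_lever above 2.3 rad and velocity of joint front between -0.05 and 0.05 rad/s and velocity of joint latch_lever between -0.05 and 0.05 rad/s); the robot touches nothing.
It fails at once if the jar, hammer, bench block, mandrel, screwdriver, flat tin, tool pot or vice is moved by more than 25 mm, or the jar or tool pot is tipped over (distance of any of jar, hammer, bench_block, mandrel, screwdriver, tin, tool_pot, vice from where it was at the start of the episode above 0.025 m or angle between any of jar, tool_pot's own z axis and vertical above 0.4 rad).
It also fails if it takes over 51 s, if anything falls off the work surface, if the arm or the gripper's body presses on something with over 40 N, if the wrist force passes 120 N, or if a joint passes its speed limit or range.

ROBOT

A 7-joint arm with a two-finger parallel gripper is mounted at the origin on the work surface. World frame = base frame: x ahead of the robot, y to its left, z up, the work surface at z = 0. Lengths are in m, angles in rad, forces in N, time in s.
With the tool pointing down it reaches from about 0.35 to 0.9 m from the base axis. Payload 19.9 kg.
Tool frame: the origin (TCP) lies on the mounting face of the last link; the fingertips stand 199 mm ahead of it and the grasp point (between the pads) lies 180 mm ahead of it (ctrl.hold_point_z is the z of the grasp point in the tool frame, in m); z points along the fingers, y is the line along which they close (so a half turn about z gives the same grasp; the last joint's range is limited). The gripper opens to 94 mm and grips with 3 to 60 N. Pads are 16 mm wide; open, the fingers measure 119 mm over their backs; the gripper's body (75 mm by 177 mm) begins 78 mm behind the grasp point.
Start: joints at [-1.29, 0.417, -0.01, 1.614, 0.005, 1.111, -0.053], TCP at [0.198, 0.593, 0.405] pointing down, gripper open.
Joint ranges: [-2.81, 2.81], [-0.39, 2.02], [-1.27, 1.25], [0.06, 2.57], [-1.19, 4.33], [0.19, 2], [-2.82, 2.82]. Speed limits (rad/s): [1.89, 1.89, 2.39, 2.39, 3.01, 3.01, 3.01].

INTERFACE

Orientations are given as a unit quaternion [w, x, y, z].
In Python, from cell import ctrl, read_camera gives the robot as it stands.
- The arm moves only by the tool send_rows, never from a script. Its argument "deltas" is text: rows parted by semicolons, each of 6 numbers parted by spaces: the shift along the tool's x, y, z scaled (see below), then the turn, a rotation vector about the tool's x, y, z scaled (see below). A call has exactly 10 rows; each row shifts and turns the commanded pose from where the row before left it, along the tool's axes as they then stand; what a row does not reach is not made up. The controller multiplies each number of a shift by 0.03 m and each number of a turn by 0.1 rad. A row lasts 1/12 s, in which the tool goes at most 41.7 mm and 7.16 degrees, less where a joint would pass 70% of its speed; a pose out of reach is approached as far as the arm can. A call with a number of a shift or a turn outside -1 to 1 is refused whole. A call with a gripper value outside its range is refused whole. "fingers" is the closure, from 0 (fully open) to 1 (shut), set as the call begins (left out, the last holds). The fingers move at their own pace and stop on an object; "force" is the grip in N (left out, the last holds). Time passes only in rows, so rows that do not move let the fingers close, or fill a call up. It gives the time, the measured TCP pose, the force, the opening and the grip force at its end, in the units of the state.
- ctrl.get_state(): the state, without advancing time (a new reading comes with each control period).
- read_camera(name): name is "scene" or "side" or "wrist"; returns a dict with "frame" (480x640x3 uint8, red, green, blue), "vertical_fov" (degrees; the focal length in pixels is half the picture's height over the tangent of half this angle, whatever the lens; pixels are square), "cx", "cy" (the principal point, pixels), "position" and "orientation" of the camera in the world; the wrist camera has in their place "mount" (4x4, takes a point from camera to tool coordinates, whose origin is the TCP and whose axes are the flange's). Camera axes: x right, y down, z forward; pixel columns grow to the right and rows downward; lengths in m; the calibration is good to about 2 mm. The wrist camera is an equidistant fisheye: a pixel r from the principal point sees the ray r / f radians off the axis. A picture is of the moment at which its call begins: read the wrist's pose just before it. There is no depth.
- ctrl.hand_in(): hands the job in; it is judged then, once.
The state is a dict: "clock": time; "joint_positions": joint angles; "dq": joint speeds; "effort": joint torques, N m; "position": TCP position; "tcp_rot": TCP orientation; "force": force on the tool from outside, world axes, zero at the start; "ft_torque": the same for the moment, N m; "width": opening from 0.0 (shut) to 1.0 (fully open); "finger_force": force on a finger pad.
Only numpy, scipy, OpenCV 4.12 (cv2) and the standard library are available. Lean on these libraries where they do the work, as an engineer would, in place of code of your own. Each camera call takes 0.05 s, during which the arm holds its last target. There are 200 camera calls.

## Working session

There is one attempt and no reset: what is moved stays moved. The work goes in short steps, Python scripts to look and compute and a tool call to move; the robot and the scene stay as the last step left them, time stands still between calls to the robot, and variables do not carry over. Pictures are saved under pics/ and viewed, at most 10 in all, crops included, and the job is handed in when it is done.

Besides the shell and the picture viewer there is one more tool, called after "Call:" as name(argument=value, ...), one argument or row to a line, values as JSON. send_rows: Moves the arm, as the interface text tells. Its arguments: {"type":"object","properties":{"deltas":{"type":"string"},"fingers":{"type":"number"},"force":{"type":"number"}},"required":["deltas"]}

```bash
ls; mkdir -p pics; python3 - <<'E'
from cell import ctrl, read_camera
import cv2
for n in ("scene","side"):
    d=read_camera(n); cv2.imwrite(f"pics/{n}0.png",d["frame"][:,:,::-1])
    print(n,{k:v for k,v in d.items() if k!="frame"})
d=read_camera("wrist");print({k:v for k,v in d.items() if k!="frame"})
cv2.imwrite("pics/wrist0.png",d["frame"][:,:,::-1])
print(ctrl.get_state(), ctrl.hold_point_z)
E
```

```text
pics
scene {'vertical_fov': 57.241754849605265, 'cx': 317.74519215807055, 'cy': 238.1684082586184, 'position': array([1.62508592, 0.22772129, 0.93406023]), 'orientation': array([-0.29302091,  0.57388291,  0.67811851, -0.35348611])}
side {'vertical_fov': 46.887488438270125, 'cx': 311.7426435521115, 'cy': 247.9035068915778, 'position': array([ 0.36312921, -1.19149563,  1.30977844]), 'orientation': array([-0.39546649,  0.91529162, -0.06986179,  0.03109387])}
{'vertical_fov': 65.70646984690485, 'cx': 321.7596382071098, 'cy': 242.1899585317541, 'mount': array([[-7.64446962e-04, -9.64127356e-01, -2.65438989e-01,
         7.84135403e-02],
       [ 9.99999368e-01, -9.55925321e-04,  5.92178545e-04,
        -1.02249628e-03],
       [-8.24675385e-04, -2.65438368e-01,  9.64127477e-01,
         2.08564508e-02],
       [ 0.00000000e+00,  0.00000000e+00,  0.00000000e+00,
         1.00000000e+00]])}
{'clock': 0.15, 'joint_positions': array([-1.2905098 ,  0.41782785, -0.01030662,  1.61401438,  0.00473762,
        1.11068497, -0.05298662]), 'dq': array([ 0.0001107 , -0.00148612,  0.00102533, -0.00174567, -0.00115681,
        0.00129045, -0.00166412]), 'effort': array([ 1.28534062e-03, -8.51531482e+01,  6.38582446e-01, -4.26131952e+01,
       -4.88285429e-02,  1.73652131e-02,  2.94428810e-05]), 'position': array([0.19762925, 0.59283079, 0.40418357]), 'tcp_rot': array([-1.87562604e-05,  1.60179757e-01,  9.87087756e-01, -4.55883241e-04]), 'force': array([-0.1251813 ,  0.09599316, -0.24727692]), 'ft_torque': array([ 0.01436695,  0.0239242 , -0.00762276]), 'finger_force': 0.0, 'width': 0.9990278289532002} 0.1804
```

View pics/scene0.png

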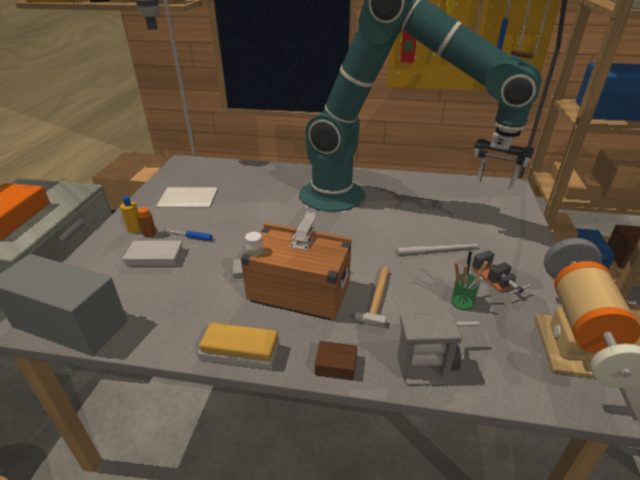

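View pics/side0.png

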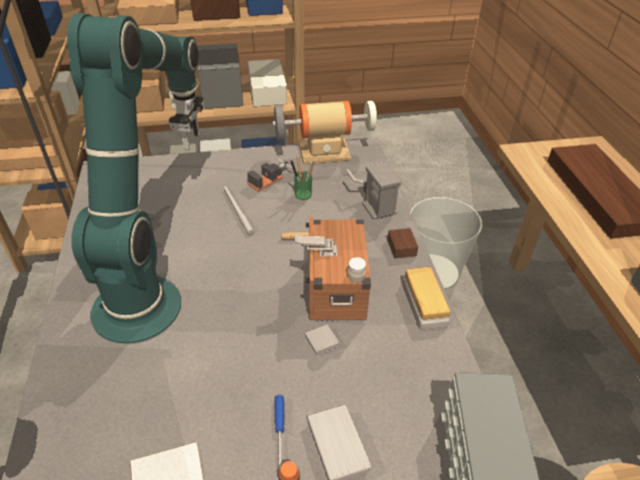

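The chest stands around scene pixel (300,268) and side pixel (338,268), with the lever at scene (306,225) and side (312,242). I'll take enlarged crops to pick its corners.

```bash
python3 - <<'E'
import cv2,numpy as np
a=cv2.imread("pics/scene0.png")[200:320,230:360]; b=cv2.imread("pics/side0.png")[205:325,270:400]
f=lambda i:cv2.resize(i,None,fx=4.5,fy=4.5,interpolation=cv2.INTER_CUBIC)
A,B=f(a),f(b)
im=cv2.resize(np.hstack([a,b]),None,fx=3,fy=3,interpolation=cv2.INTER_CUBIC)
cv2.imwrite("pics/crops0.png",im);print(im.shape)
E
```

```text
(360, 780, 3)
```

View pics/crops0.png

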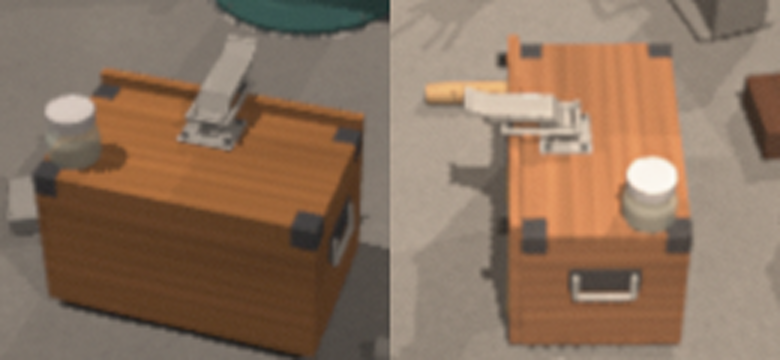

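Corners picked from the crops: scene back-top corners (242.3,259.3) and (337,275.3), board-top corners (264,223.3) and (351.3,239), lever end (310,212.7). Side back-top corners (370,283.7) and (363.7,219.7), board-top far corner (309.7,217.3), foot (366.7,319.7), lever end (295.7,239.3).

```bash
cat > h.py <<'E'
import numpy as np
from cell import ctrl, read_camera
from scipy.spatial.transform import Rotation as R
from scipy.optimize import least_squares
def Rq(q): return R.from_quat(np.r_[q[1:],q[0]])
def proj(d,P):
    f=240/np.tan(np.radians(d["vertical_fov"]/2)); p=Rq(d["orientation"]).inv().apply(np.atleast_2d(P)-d["position"])
    return np.c_[d["cx"]+f*p[:,0]/p[:,2], d["cy"]+f*p[:,1]/p[:,2]]
def wproj(d,st,P):
    f=240/np.radians(1)/1
    return None
E
python3 - <<'E'
from h import *
c={n:read_camera(n) for n in("scene","side")}
pts={"scene":[((.08,-.14,.17),(242.3,259.3)),((.08,.14,.17),(337,275.3)),((-.092,-.14,.184),(264,223.3)),((-.092,.14,.184),(351.3,239)),((-.132,0,.218),(310,212.7))],
"side":[((.08,-.14,.17),(370,283.7)),((.08,.14,.17),(363.7,219.7)),((-.092,.14,.184),(309.7,217.3)),((.08,-.14,0),(366.7,319.7)),((-.132,0,.218),(295.7,239.3))]}
def T(v,P): return R.from_euler("z",v[2]).apply(P)+[v[0],v[1],0]
def res(v): return np.concatenate([(proj(c[n],T(v,[a for a,_ in L]))-[b for _,b in L]).ravel() for n,L in pts.items()])
s=least_squares(res,[.6,0,0],loss="soft_l1")
print(s.x); print(res(s.x).reshape(-1,2).round(1))
E
```

```text
[ 0.63346874 -0.01167886 -0.13259601]
[[-1.9 -1.3]
 [-1.2  1.2]
 [-0.1 -1.4]
 [ 0.1 -2.2]
 [ 0.4  0.2]
 [ 1.4 -1.1]
 [-1.  -1.3]
 [-0.9 -1.6]
 [ 0.5  1.4]
 [ 0.2 -1.7]]
```

Call:
send_rows(
  deltas="0 0 -0.3 0 0 -0.95; 0 0 -0.3 0 0 -0.95; -0.7 -0.95 -0.25 0 0 0; -0.7 -0.95 -0.25 0 0 0; -0.7 -0.95 -0.25 0 0 0; -0.7 -0.95 -0.25 0 0 0; -0.7 -0.95 -0.25 0 0 0; -0.7 -0.95 -0.25 0 0 0; -0.7 -0.95 -0.25 0 0 0; -0.7 -0.95 -0.25 0 0 0",
  fingers=0.2,
  force=20,
)

```text
clock: 1.08
position: [0.3347, 0.3431, 0.4831]
tcp_rot: [0.0, 0.066, 0.998, 0.0]
force: [1.1, 1.6, 0.1]
width: 0.799
finger_force: 0.0
```

Call:
send_rows(
  deltas="-0.72 -1 0 0 0 0; -0.72 -1 0 0 0 0; -0.72 -1 0 0 0 0; -0.72 -1 0 0 0 0; -0.72 -1 0 0 0 0; -0.72 -1 0 0 0 0; -0.72 -1 0 0 0 0; -0.72 -1 0 0 0 0; -0.72 -1 0 0 0 0; -0.72 -1 0 0 0 0",
)

```text
clock: 1.92
position: [0.5093, 0.0172, 0.4829]
tcp_rot: [0.0, 0.066, 0.998, 0.0]
force: [-0.5, 0.3, 0.5]
width: 0.801
finger_force: 0.0
```

```bash
cat >> h.py <<'E'
CH=np.array([.6335,-.0117,0]);YAW=-.1326
def chest(p): return R.from_euler("z",-YAW).apply(np.asarray(p)-CH)
def where():
    s=ctrl.get_state(); r=Rq(s["tcp_rot"])
    print("t",round(s["clock"],2),"tip(chest)",chest(np.array(s["position"])+r.apply([0,0,.199])).round(4),"yaw err",(np.arctan2(*(r.apply([0,1,0])[[1,0]]))-np.pi/2-YAW).round(3),"w",round(s["width"],3),"F",s["force"].round(1),s["finger_force"])
    return s
E
python3 - <<'E'
from h import *; import cv2
s=where(); d=read_camera("wrist"); cv2.imwrite("pics/w1.png",d["frame"][:,:,::-1])
M=d["mount"]; f=240/np.tan(np.radians(d["vertical_fov"]/2))
def wp(P):
    t=Rq(s["tcp_rot"]).inv().apply(R.from_euler("z",YAW).apply(P)+CH-s["position"])
    q=M[:3,:3].T@(t-M[:3,3]); r=np.hypot(q[0],q[1]); a=np.arctan2(r,q[2])*f
    return d["cx"]+a*q[0]/r, d["cy"]+a*q[1]/r
for n,P in dict(end=(-.132,0,.218),bl=(-.092,-.14,.184),br=(-.092,.14,.184),catch=(-.09,0,.202)).items(): print(n,np.round(wp(np.array(P)),0))
E
```

```text
t 1.92 tip(chest) [-0.1268  0.0123  0.2839] yaw err 0.001 w 0.801 F [-0.5  0.3  0.5] 0.0
end [305. 251.]
bl [147. 283.]
br [472. 284.]
catch [306. 297.]
```

View pics/w1.png

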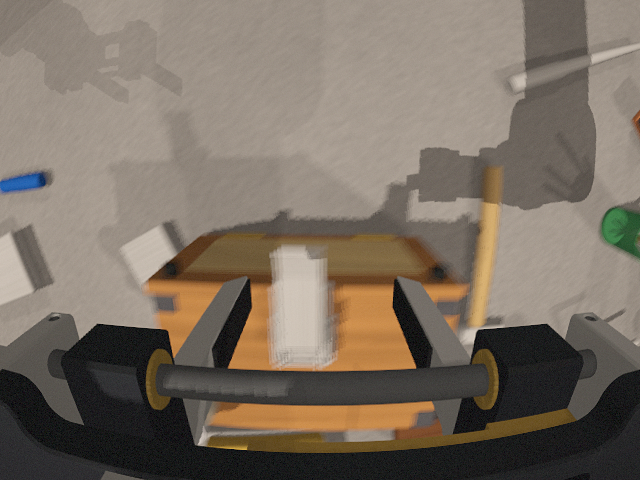

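The wrist view shows the lever end at (300,246) and the board corners at (148,283) and (470,285). These match the predictions within 5 px, so the lever is about 3 mm to -y. I'll straddle its end and grip.

Call:
send_rows(
  deltas="-0.16 -0.5 0 0 0 0; 0 0 0.3 0 0 0; 0 0 0.4 0 0 0; 0 0 0.4 0 0 0; 0 0 0.4 0 0 0; 0 0 0.4 0 0 0; 0 0 0.4 0 0 0; 0 0 0.35 0 0 0; 0 0 0.2 0 0 0; 0 0 0 0 0 0",
)

```text
clock: 2.8
position: [0.5114, 0.004, 0.3959]
tcp_rot: [-0.001, 0.066, 0.998, -0.0]
force: [0.1, 0.0, 0.5]
width: 0.795
finger_force: 0.0
```

Call:
send_rows(
  deltas="0 0 0 0 0 0; 0 0 0 0 0 0; 0 0 0 0 0 0; 0 0 0 0 0 0; 0 0 0 0 0 0; 0 0 0 0 0 0; 0 0 0 0 0 0; 0 0 0 0 0 0; 0 0 0 0 0 0; 0 0 0 0 0 0",
  fingers=1,
  force=20,
)

```text
clock: 3.63
position: [0.5118, 0.0044, 0.3973]
tcp_rot: [0.0, 0.065, 0.998, 0.001]
force: [1.1, 5.8, 0.7]
width: 0.337
finger_force: 20.0
```

```bash
python3 - <<'E'
from h import *; where()
# arc of contact point about the pivot, tip-relative: contact at (-.122,.21)
c=np.array([-.122,.210])-[-.035,.188]
A=np.linspace(0,2.0,21)
P=[np.array([c[0]*np.cos(a)+c[1]*np.sin(a),-c[0]*np.sin(a)+c[1]*np.cos(a)]) for a in A]
D=np.diff(P,axis=0)/.03
for a,d in zip(A[1:],D): print(round(a,2),"%.2f 0 %.2f 0 0 0;"%(-d[0],-d[1]))
E
```

```text
t 3.63 tip(chest) [-1.227e-01  1.000e-04  1.983e-01] yaw err 0.002 w 0.337 F [1.1 5.8 0.7] 20.012580156326294
0.1 -0.09 0 -0.29 0 0 0;
0.2 -0.12 0 -0.28 0 0 0;
0.3 -0.14 0 -0.26 0 0 0;
0.4 -0.17 0 -0.25 0 0 0;
0.5 -0.19 0 -0.23 0 0 0;
0.6 -0.21 0 -0.21 0 0 0;
0.7 -0.23 0 -0.19 0 0 0;
0.8 -0.25 0 -0.16 0 0 0;
0.9 -0.27 0 -0.14 0 0 0;
1.0 -0.28 0 -0.11 0 0 0;
1.1 -0.29 0 -0.08 0 0 0;
1.2 -0.29 0 -0.05 0 0 0;
1.3 -0.30 0 -0.02 0 0 0;
1.4 -0.30 0 0.01 0 0 0;
1.5 -0.30 0 0.04 0 0 0;
1.6 -0.29 0 0.07 0 0 0;
1.7 -0.28 0 0.10 0 0 0;
1.8 -0.27 0 0.12 0 0 0;
1.9 -0.26 0 0.15 0 0 0;
2.0 -0.24 0 0.18 0 0 0;
```

The opening is 31.7 mm, so the lever is held. I'll swing it along the arc.

Call:
send_rows(
  deltas="-0.09 0 -0.29 0 0 0; -0.12 0 -0.28 0 0 0; -0.14 0 -0.26 0 0 0; -0.17 0 -0.25 0 0 0; -0.19 0 -0.23 0 0 0; -0.21 0 -0.21 0 0 0; -0.23 0 -0.19 0 0 0; -0.25 0 -0.16 0 0 0; -0.27 0 -0.14 0 0 0; -0.28 0 -0.11 0 0 0",
)

```text
clock: 4.47
position: [0.5703, -0.0039, 0.461]
tcp_rot: [-0.0, 0.066, 0.998, 0.0]
force: [0.8, 5.4, -5.2]
width: 0.337
finger_force: 20.0
```

Call:
send_rows(
  deltas="-0.29 0 -0.08 0 0 0; -0.29 0 -0.05 0 0 0; -0.3 0 -0.02 0 0 0; -0.3 0 0.01 0 0 0; -0.3 0 0.04 0 0 0; -0.29 0 0.07 0 0 0; -0.28 0 0.1 0 0 0; -0.27 0 0.12 0 0 0; -0.26 0 0.15 0 0 0; -0.24 0 0.18 0 0 0",
)

```text
clock: 5.3
position: [0.655, -0.016, 0.4461]
tcp_rot: [0.002, 0.066, 0.998, -0.0]
force: [3.5, 1.4, 7.4]
width: 0.331
finger_force: 20.0
```

```bash
python3 - <<'E'
from h import *; import cv2
where(); d=read_camera("side"); cv2.imwrite("pics/s2.png",cv2.resize(d["frame"][150:330,230:430,::-1],None,fx=3,fy=3))
E
```

```text
t 5.3 tip(chest) [ 0.0226 -0.0015  0.2471] yaw err 0.0 w 0.331 F [3.5 1.4 7.4] 20.01217156648636
```

View pics/s2.png

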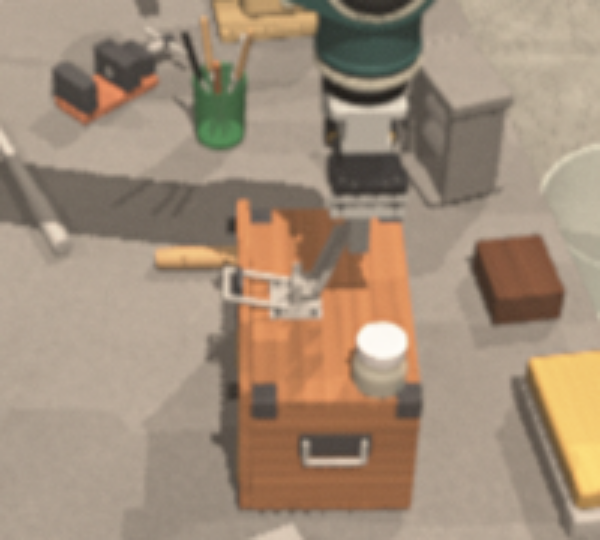

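The side view shows the lever leaning back at about 2 rad, from (310,295) to (352,225), still held. I'll release it and lift clear so it falls to its stop.

Call:
send_rows(
  deltas="0 0 0 0 0 0; 0 0 0 0 0 0; 0 0 0 0 0 0; 0 0 0 0 0 0; 0 0 -0.5 0 0 0; 0 0 -0.5 0 0 0; 0 0 -0.5 0 0 0; 0 0 -0.5 0 0 0; 0 0 -0.5 0 0 0; 0 0 0 0 0 0",
  fingers=0.3,
)

```text
clock: 6.18
position: [0.6536, -0.0156, 0.5231]
tcp_rot: [0.002, 0.066, 0.998, 0.0]
force: [-0.4, -0.2, -0.2]
width: 0.698
finger_force: 0.0
```

Call:
send_rows(
  deltas="0.4 0.4 0 0 0 0; 0.4 0.4 0 0 0 0; 0.4 0.4 0 0 0 0; 0.4 0.4 0 0 0 0; 0.4 0.4 0 0 0 0; 0.4 0.4 0 0 0 0; 0.4 0.3 0 0 0 0; 0 0 0 0 0 0; 0 0 0 0 0 0; 0 0 0 0 0 0",
  fingers=1,
)

```text
clock: 7.02
position: [0.5812, 0.0755, 0.5199]
tcp_rot: [-0.0, 0.066, 0.998, -0.0]
force: [-0.5, -0.8, 0.0]
width: 0.029
finger_force: 0.0
```

Call:
send_rows(
  deltas="0 0 0 0 0 0; 0 0 0 0 0 0; 0 0 0 0 0 0; 0 0 0 0 0 0; 0 0 0 0 0 0; 0 0 0 0 0 0; 0 0 0 0 0 0; 0 0 0 0 0 0; 0 0 0 0 0 0; 0 0 0 0 0 0",
)

```text
clock: 7.85
position: [0.5809, 0.0761, 0.5202]
tcp_rot: [-0.0, 0.066, 0.998, -0.0]
force: [-0.1, 0.3, 0.4]
width: 0.004
finger_force: 0.0
```

```bash
python3 - <<'E'
from h import *; import cv2
where(); d=read_camera("side"); cv2.imwrite("pics/s3.png",cv2.resize(d["frame"][150:330,230:430,::-1],None,fx=3,fy=3))
E
```

```text
t 7.85 tip(chest) [-0.0637  0.08    0.3212] yaw err 0.001 w 0.004 F [-0.1  0.3  0.4] 0.0
```

View pics/s3.png

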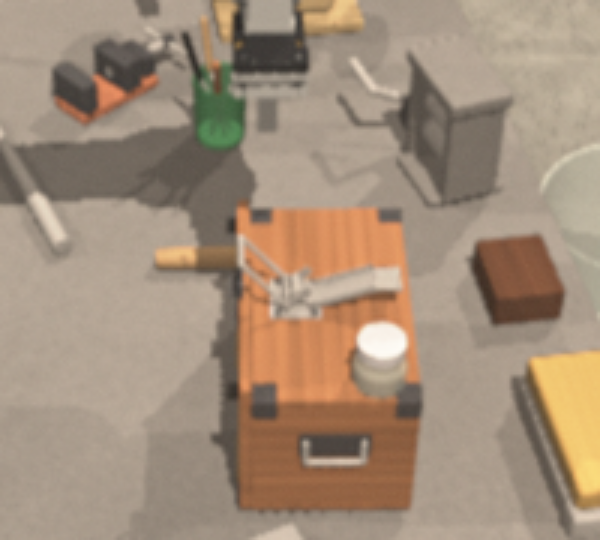

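The side view shows the lever lying back with its end at (398,280) and the hook tilted up above the catch at (240,240), with the front still upright. I'll put the closed fingers down behind the board.

Call:
send_rows(
  deltas="-0.13 0.33 0.5 0 0 0; 0 0 0.6 0 0 0; 0 0 0.6 0 0 0; 0 0 0.6 0 0 0; 0 0 0.6 0 0 0; 0 0 0.6 0 0 0; 0 0 0.5 0 0 0; 0 0 0.4 0 0 0; 0 0 0.3 0 0 0; 0 0 0 0 0 0",
)

```text
clock: 8.73
position: [0.5859, 0.0854, 0.3777]
tcp_rot: [-0.001, 0.066, 0.998, -0.0]
force: [-0.2, -0.0, 0.3]
width: 0.004
finger_force: 0.0
```

```bash
python3 - <<'E'
from h import *; s=where()
T=np.linspace(0,1.571,31); u=np.linspace(.165,.14,31)
P=np.c_[-.092-u*np.sin(T)+.012*np.cos(T)+.008, .012+u*np.cos(T)+.012*np.sin(T)]
print(P[0],P[-1])
for t,d in zip(T[1:],np.diff(P,axis=0)/.03): print("%.2f 0 %.2f 0 0 0;"%(-d[0],-d[1]))
E
```

```text
t 8.73 tip(chest) [-0.0604  0.0898  0.1787] yaw err 0.001 w 0.004 F [-0.2 -0.   0.3] 0.0
[-0.072  0.177] [-0.22400244  0.02397149]
0.29 0 0.01 0 0 0;
0.28 0 0.03 0 0 0;
0.28 0 0.04 0 0 0;
0.28 0 0.06 0 0 0;
0.27 0 0.07 0 0 0;
0.27 0 0.09 0 0 0;
0.26 0 0.10 0 0 0;
0.25 0 0.11 0 0 0;
0.25 0 0.12 0 0 0;
0.24 0 0.14 0 0 0;
0.23 0 0.15 0 0 0;
0.22 0 0.16 0 0 0;
0.21 0 0.17 0 0 0;
0.20 0 0.18 0 0 0;
0.19 0 0.19 0 0 0;
0.18 0 0.20 0 0 0;
0.17 0 0.21 0 0 0;
0.15 0 0.21 0 0 0;
0.14 0 0.22 0 0 0;
0.13 0 0.22 0 0 0;
0.12 0 0.23 0 0 0;
0.10 0 0.23 0 0 0;
0.09 0 0.24 0 0 0;
0.08 0 0.24 0 0 0;
0.07 0 0.24 0 0 0;
0.05 0 0.25 0 0 0;
0.04 0 0.25 0 0 0;
0.03 0 0.25 0 0 0;
0.01 0 0.25 0 0 0;
-0.00 0 0.25 0 0 0;
```

Call:
send_rows(
  deltas="0.4 0 0.05 0 0 0; 0.29 0 0.01 0 0 0; 0.28 0 0.03 0 0 0; 0.28 0 0.04 0 0 0; 0.28 0 0.06 0 0 0; 0.27 0 0.07 0 0 0; 0.27 0 0.09 0 0 0; 0.26 0 0.1 0 0 0; 0.25 0 0.11 0 0 0; 0.25 0 0.12 0 0 0",
)

```text
clock: 9.57
position: [0.5011, 0.0967, 0.3584]
tcp_rot: [-0.0, 0.066, 0.998, -0.0]
force: [1.3, 0.7, 2.3]
width: -0.0
finger_force: 1.3
```

Call:
send_rows(
  deltas="0.24 0 0.14 0 0 0; 0.23 0 0.15 0 0 0; 0.22 0 0.16 0 0 0; 0.21 0 0.17 0 0 0; 0.2 0 0.18 0 0 0; 0.19 0 0.19 0 0 0; 0.18 0 0.2 0 0 0; 0.17 0 0.21 0 0 0; 0.15 0 0.21 0 0 0; 0.14 0 0.22 0 0 0",
)

```text
clock: 10.4
position: [0.444, 0.1042, 0.3032]
tcp_rot: [-0.0, 0.066, 0.998, -0.0]
force: [-0.5, -0.5, 1.9]
width: 0.007
finger_force: 0.7
```

```bash
python3 - <<'E'
from h import *; import cv2
where(); d=read_camera("side"); cv2.imwrite("pics/s4.png",cv2.resize(d["frame"][150:330,230:430,::-1],None,fx=3,fy=3))
E
```

```text
t 10.4 tip(chest) [-0.2032  0.0898  0.1042] yaw err 0.001 w 0.007 F [-0.5 -0.5  1.9] 0.6711798068135977
```

View pics/s4.png

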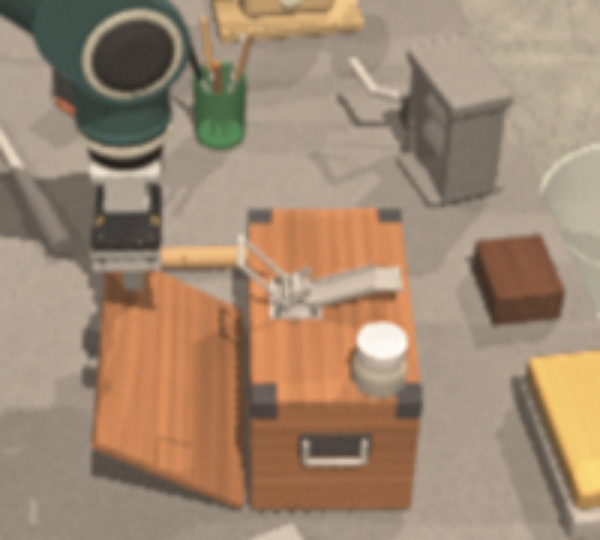

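The view shows the front folding down properly, with its edge at x≈100 px under the fingers. I'll carry on down to level.

Call:
send_rows(
  deltas="0.12 0 0.24 0 0 0; 0.1 0 0.25 0 0 0; 0.09 0 0.26 0 0 0; 0.08 0 0.27 0 0 0; 0.07 0 0.27 0 0 0; 0.05 0 0.27 0 0 0; 0.04 0 0.27 0 0 0; 0.03 0 0.27 0 0 0; 0.01 0 0.27 0 0 0; 0 0 0.25 0 0 0",
)

```text
clock: 11.28
position: [0.4269, 0.1064, 0.2244]
tcp_rot: [-0.0, 0.066, 0.998, -0.0]
force: [0.4, 0.5, 0.5]
width: 0.007
finger_force: 0.4
```

```bash
python3 -c "
from h import *; where()"
```

```text
t 11.28 tip(chest) [-0.2204  0.0897  0.0254] yaw err 0.001 w 0.007 F [0.4 0.5 0.5] 0.4180179069953738
```

Tip at 0.0254, with no stop contact yet, so I'll press down gently.

Call:
send_rows(
  deltas="0 0 0.04 0 0 0; 0 0 0.04 0 0 0; 0 0 0.04 0 0 0; 0 0 0 0 0 0; 0 0 0 0 0 0; 0 0 0 0 0 0; 0 0 0 0 0 0; 0 0 0 0 0 0; 0 0 0 0 0 0; 0 0 0 0 0 0",
)

```text
clock: 12.12
position: [0.4272, 0.1062, 0.2227]
tcp_rot: [-0.0, 0.066, 0.998, 0.0]
force: [-15.0, -3.4, 49.2]
width: 0.009
finger_force: 25.0
```

```bash
python3 -c "
from h import *; where()"
```

```text
t 12.12 tip(chest) [-0.2202  0.0898  0.0237] yaw err 0.0 w 0.009 F [-15.   -3.4  49.2] 25.000198110938072
```

The downward force of 49 N shows the front is on its stop at tip z 0.0237. I'll lift clear and check.

Call:
send_rows(
  deltas="0 0 -0.1 0 0 0; 0 0 -0.3 0 0 0; 0 0 -0.7 0 0 0; 0 0 -0.8 0 0 0; 0 0 -0.8 0 0 0; 0 0 -0.8 0 0 0; 0 0 -0.8 0 0 0; 0 0 -0.5 0 0 0; 0 0 0 0 0 0; 0 0 0 0 0 0",
)

```text
clock: 12.95
position: [0.4271, 0.1065, 0.3661]
tcp_rot: [0.001, 0.066, 0.998, 0.0]
force: [-0.6, 0.6, 0.1]
width: 0.004
finger_force: 0.0
```

```bash
python3 - <<'E'
from h import *; import cv2
where(); d=read_camera("side"); cv2.imwrite("pics/s5.png",cv2.resize(d["frame"][150:330,230:430,::-1],None,fx=3,fy=3))
E
```

```text
t 12.95 tip(chest) [-0.2199  0.09    0.1671] yaw err 0.001 w 0.004 F [-0.6  0.6  0.1] 0.0
```

View pics/s5.png

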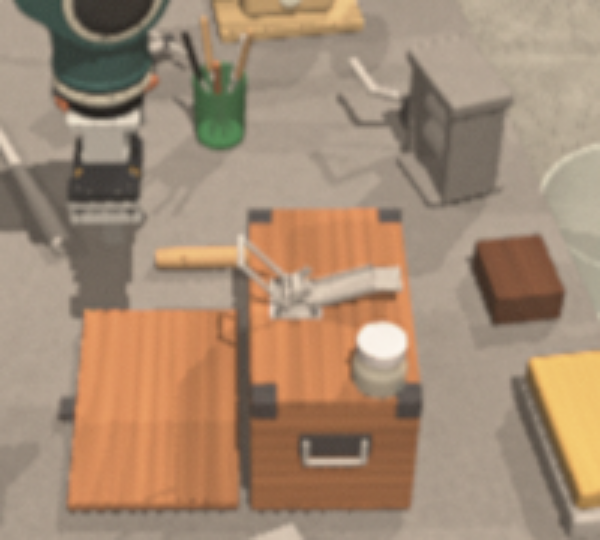

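The front lies flat (80–240, 310–505), the lever lies back, and the arm is clear.

```bash
python3 -c "
from cell import ctrl; print(ctrl.hand_in())"
```

```text
the job is handed in; nothing more can be done
None
```

I handed the job in at about 13 s: the latch lever lies back with the hook off its catch, the chest's front lies flat on its stop, and the last picture shows the arm clear and nothing else visibly moved; the hand-in gave no verdict.

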